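# Bring the worn gear round to the camera and hold it at the click

### The job

A worn gear sits under the grey wing grip on the inspection slide. First take the wing grip and turn it until the red tooth points straight at the white arrow mark on the carriage, then slide the carriage along its rail until you feel the ball click into the notch in front of the little camera, and stop there with the ball seated and the red tooth still on its mark. Finish holding: keep gripping the wing, still, while I take the pictures, and leave the mug, the tape roll and the meter where they are.

Things in the scene. Friction and masses are not known exactly. Their poses are not given: they have to be found in the camera images.
- wing (a point): Centre of the grey wing grip: an upright bar 46 long, 16 wide, 36 mm high on a brass gear (radius 30, 9 mm thick, top face 59 mm above the table) that turns with it. Point 77 mm above the table, 18 mm below the wing's top. x runs along the wing to the red tooth (red stripe on the wing's top, same side), z up is the turning axis. Pinch it across its 16 mm from above; its sides are free.
- gear (a joint): Turn of gear and wing on the carriage, rad, growing anticlockwise from above, stops at -0.3 and 1.7. At 0 the red tooth points at the white arrow mark on the carriage, square across the rail towards the camera. Starts 0.5 to 1.4 off; stiff (0.05 N m), stays where left.
- carriage (a joint): Position, m, of the black carriage (82 x 82 mm, top 43 mm above the table) that carries the gear at its centre; end stops at 0 and 0.16, growing along the y axis of notch. Starts at 0 to 0.05; about 1.5 N of friction, stays where left.
- notch (a point): Where wing lies when the carriage's ball is seated; 77 mm above the table, 60 to 140 mm along the rail from the start. y: along the rail, the way to slide; x: square across, to the camera. Seen as a blue line on the bed's edge away from the camera, to meet the carriage's blue line. The ball drops between two ridges 6 mm before and after the middle.
- rail: Fixed rail: dark bed 104 x 300 x 10 mm, two guide bars, end blocks to 34 mm high. Origin mid-underside, y along the rail (the way to slide), x to the camera. Feel of the detent: from 13 to 6 mm before the middle the push rises by 4 to 7 N, then falls and the ball pulls the carriage ahead to the middle; past it 4 to 7 N resist again. Let go within 4 mm of the middle, it centres itself.
- station: Fixed camera stand with the notch strip, bolted to the rail. Origin on the table on the rail's centre line at the notch, axes as notch. White camera block 36 mm wide, top 76 mm above the table, lens facing the rail; lens and block lie 66 to 119 mm from the centre line on the x side.
- mug_mid (a point): Bystander: centre of a white mug with a handle, 80 mm across, 95 mm high, on the camera side of the rail.
- tape_mid (a point): Bystander: centre of a black roll of tape, 100 mm across, 48 mm high, lying flat on the side of the rail away from the camera.
- meter_mid (a point): Bystander: centre of a yellow multimeter, 75 x 145 x 30 mm (dial to 39 mm), lying flat on the camera side of the rail.
Not all that is in view belongs to the job. Leave any green or purple look-alike of the station alone.

How it is judged:
On the way, in this order (a step that is already met when the one before it is completed fails the run):
1. the red tooth is turned to the white arrow mark, the carriage not yet at the notch (value of joint gear between -0.1 and 0.1 rad and y of wing in the frame of notch below -0.02 m), for 0.2 s.
2. the ball is seated in the notch with the red tooth on its mark and the wing held (y of wing in the frame of notch between -0.002 and 0.002 m and value of joint gear between -0.1 and 0.1 rad and contact force between the fingers and gear above 2 N), for 0.2 s.
At the end, for the whole second after the job is handed in: The carriage rests within 2 mm of the notch's middle, the red tooth within 0.10 rad of the white mark, and the fingers still grip the wing (over 2 N), all still (all of step 2 and velocity of joint carriage between -0.005 and 0.005 m/s); the arm keeps its last pose, push and grip.
It fails at once if the mug is moved by more than 25 mm (distance of mug_mid from where it was at the start of the episode above 0.025 m).
It fails at once if the tape roll is moved by more than 25 mm (distance of tape_mid from where it was at the start of the episode above 0.025 m).
It fails at once if the meter is moved by more than 25 mm (distance of meter_mid from where it was at the start of the episode above 0.025 m).
It also fails if it takes over 48 s, if anything falls off the work surface, if the arm or the gripper's body presses on something with over 40 N, if the wrist force passes 120 N, or if a joint passes its speed limit or range.

### The arm

A 7-joint arm with a two-finger parallel gripper is mounted at the origin on the work surface. World frame = base frame: x ahead of the robot, y to its left, z up, the work surface at z = 0. Lengths are in m, angles in rad, forces in N, time in s.
With the tool pointing down it reaches from about 0.4 to 0.875 m from the base axis. Payload 6.5 kg.
Tool frame: the origin (TCP) lies on the centre line of the jaws, within the pads' length; the fingertips stand ahead of it and the grasp point (between the pads) is the TCP (tip_extent is the z of the fingertips in the tool frame, in m); z points along the fingers, y is the line along which they close (so a half turn about z gives the same grasp; the last joint's range is limited). The gripper opens to 85 mm and grips with 20 to 120 N. Pads are 22 mm wide; open, the fingers measure 114 mm over their backs; the gripper's body (76 mm by 85 mm) begins 54 mm behind the grasp point. The pads swing forward as they close: fully open they stand 13 mm farther back than shut.
Start: joints at [1.263, 0.536, -0.004, 1.538, 0.003, 1.067, -0.071], TCP at [0.156, -0.631, 0.25] pointing down, gripper open.
Joint ranges: [-2.7, 2.7], [-0.37, 2.16], [-1.27, 1.26], [0.24, 2.4], [-1.31, 4.45], [0.19, 1.91], [-2.76, 2.76]. Speed limits (rad/s): [2.39, 2.39, 3.14, 3.14, 3.14, 3.14, 3.14].

### API

Orientations are given as a unit quaternion [x, y, z, w].
In Python, from workcell import sense, camera, job_done, tip_extent gives the robot as it stands. The module is installed in compiled form; this text tells all that it offers.
- The arm moves only by the shell command python3 -m creep 'ROWS'. ROWS is JSON, a list of rows, each an object of numbers: "rx", "ry", "rz": the turn, a rotation vector about the tool's x, y, z in degrees; "x", "y", "z": the shift along the tool's x, y, z in mm; "gripper": the gripper's target within -1 to 1 (fully open at 1, half-way at 0, shut at -1). In form: [{"rx": .., "ry": .., "rz": .., "x": .., "y": .., "z": .., "gripper": ..}, ...]. A call has 1 to 10 rows; each row shifts and turns the commanded pose from where the row before left it, along the tool's axes as they then stand; what a row does not reach is not made up. A row lasts 1/8 s, in which the tool goes at most 62.5 mm and 10.7 degrees, less where a joint would pass 70% of its speed; a pose out of reach is approached as far as the arm can. A call with a gripper value outside its range is refused whole. The fingers move at their own pace and stop on an object; the grip force is fixed at half the most. Time passes only in rows, so rows that do not move let the fingers close. It gives the time, the measured TCP pose, the force, the opening and the grip force at its end, in the units of the state.
- sense(): the state, without advancing time (a new reading comes with each control period).
- camera(name): name is "scene" or "top" or "wrist"; returns a dict with "img" (384x512x3 uint8, red, green, blue), "range_z" (384x512 float32, m along the optical axis (not along the pixel's ray), 0 where there is no reading), "fx", "fy", "cx", "cy" (pixels), "camera_from_world" (4x4, takes a point from world to camera coordinates). Camera axes: x right, y down, z forward; pixel columns grow to the right and rows downward; lengths in m; the calibration is good to about 2 mm. The wrist camera is an equidistant fisheye: a pixel r from the principal point sees the ray r / f radians off the axis. A picture is of the moment at which its call begins.
- job_done(): hands the job in; it is judged then, once.
The state is a dict: "t": time; "qpos": joint angles; "qvel": joint speeds; "joint_torque": joint torques, N m; "position": TCP position; "tool_rot": TCP orientation; "wrist_force": force on the tool from outside, world axes, zero at the start; "moment": the same for the moment, N m; "gripper_width": opening from 0.0 (shut) to 1.0 (fully open); "grip_force": force on a finger pad.
Only numpy, scipy, OpenCV 4.12 (cv2) and the standard library are available. Lean on these libraries where they do the work, as an engineer would, in place of code of your own. Each camera call takes 0.05 s, during which the arm holds its last target. There are 200 camera calls.

## Working session

There is one attempt and no reset: what is moved stays moved. The work goes in short steps, Python scripts to look and compute and a shell command to move; the robot and the scene stay as the last step left them, time stands still between calls to the robot, and variables do not carry over. Pictures are saved under pics/ and viewed, at most 10 in all, crops included, and the job is handed in when it is done.

```bash
mkdir -p pics; cat > h.py <<'E'
import numpy as np, cv2
from workcell import sense, camera, job_done, tip_extent
def xyz(c,rect=True):
    z=c["range_z"].astype(float); v,u=np.mgrid[:z.shape[0],:z.shape[1]]
    P=np.stack([(u-c["cx"])/c["fx"]*z,(v-c["cy"])/c["fy"]*z,z,np.ones_like(z)],-1)
    W=P@np.linalg.inv(c["camera_from_world"]).T
    W[z==0]=np.nan
    return W[...,:3]
def save(n,img): cv2.imwrite("pics/"+n,cv2.cvtColor(img,cv2.COLOR_RGB2BGR))
E
python3 - <<'E'
from h import *
s=sense();print(s["position"],s["tool_rot"],s["gripper_width"],tip_extent)
a=camera("top");b=camera("scene");np.savez("c0.npz",top=a["img"],w=xyz(a),sc=b["img"],ws=xyz(b))
save("top0.png",cv2.resize(a["img"],(800,600)));save("sc0.png",cv2.resize(b["img"],(800,600)))
E
```

```text
[ 0.15547312 -0.63049852  0.24937462] [ 9.92699069e-01  1.20614023e-01 -1.58855348e-04 -8.88982997e-04] 1.0006197837488549 0.019
```

View pics/top0.png

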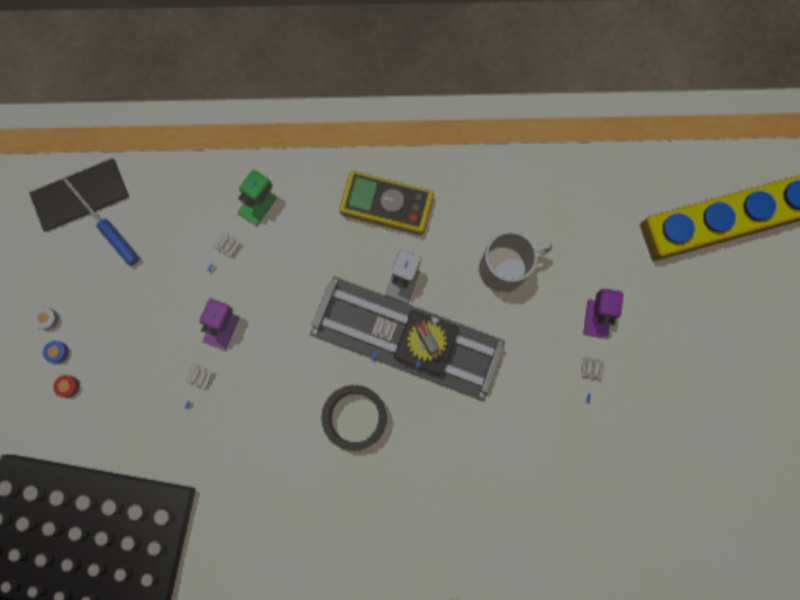

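View pics/sc0.png

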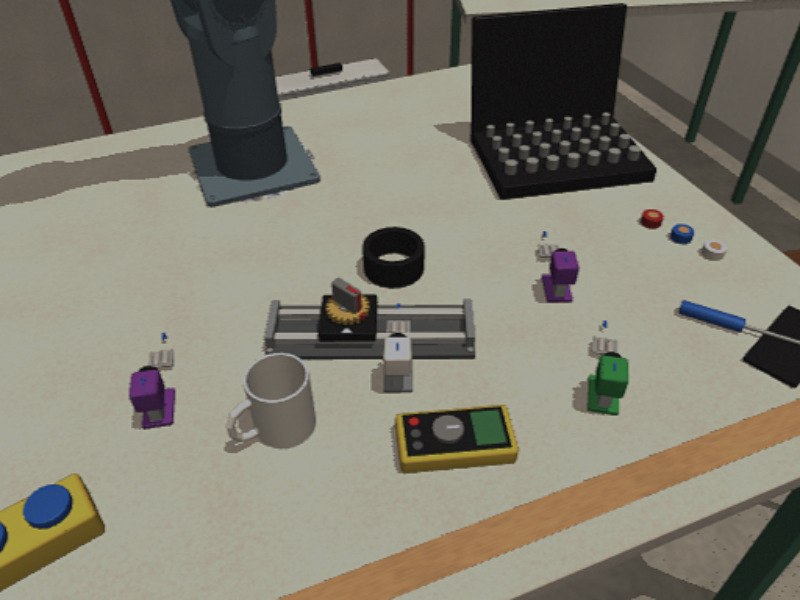

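The top view shows the wing at (427,341), with its red stripe to the upper left at about (420,326) and the white arrow near (435,320). The white station is at (404,268), the notch strip at (384,328), its blue line at (374,355) and the carriage's blue line at (418,364). The slide therefore goes to the upper left. The scene view agrees.

```bash
python3 - <<'E'
from h import *
d=np.load("c0.npz")
W,I=d["w"],d["top"].astype(int)
v,u=np.mgrid[:384,:512]
roi=(u>195)&(u<325)&(v>155)&(v<260)
R,G,B=I[...,0],I[...,1],I[...,2]
def st(n,m):
    p=W[m]; print(n,m.sum(),np.nanmedian(p,0).round(4)); return p
wt=roi&(W[...,2]>.088)&(W[...,2]<.1)&(u>255)
# exclude station by u,v
wt&=(v>200)
p=st("wingtop",wt)[:,:2]; print(cv2.minAreaRect(p.astype(np.float32)*1000))
red=wt&(R>G+40); st("red",red)
br=roi&(R>120)&(B<90)&(G>90)&(v>195); q=st("gear",br); print(cv2.minEnclosingCircle(q[:,:2].astype(np.float32)*1000))
bl=roi&(B>R+40)&(B>G+20)
n,l,s,c=cv2.connectedComponentsWithStats(bl.astype(np.uint8))
for i in range(1,n): st(("blue",c[i].round(1)),l==i)
# bed/guide/endblock outline
bed=roi&(W[...,2]>.006)&(W[...,2]<.04)&(v>175)
n,l,s,c=cv2.connectedComponentsWithStats(bed.astype(np.uint8)); 
m=roi&(W[...,2]>.006)&(W[...,2]<.05)
n,l,s,c=cv2.connectedComponentsWithStats(m.astype(np.uint8)); k=1+s[1:,4].argmax()
print(cv2.minAreaRect((W[l==k][:,:2]*1000).astype(np.float32)))
eb=roi&(W[...,2]>.029)&(W[...,2]<.037)&((u<215)|(u>300))
for mm in(eb&(u<230),eb&(u>290)): p=st("endblock",mm); print(cv2.minAreaRect(p[:,:2].astype(np.float32)*1000))
save("crop.png",cv2.resize(d["top"][155:260,195:330],None,fx=5.5,fy=5.5,interpolation=cv2.INTER_CUBIC))
E
```

```text
wingtop 136 [0.5117 0.0257 0.0939]
((512.1881103515625, 25.390541076660156), (46.4199333190918, 16.215499877929688), 27.729040145874023)
red 17 [0.5245 0.0307 0.0959]
gear 198 [0.513  0.028  0.0574]
((514.0128173828125, 25.994476318359375), 28.796751022338867)
('blue', array([260. , 167.5])) 2 [0.6343 0.0533 0.0749]
('blue', array([259., 170.])) 1 [0.6281 0.0559 0.0748]
('blue', array([239., 227.])) 11 [0.4973 0.109  0.0095]
('blue', array([267.1, 232.8])) 10 [0.4777 0.04   0.043 ]
((537.1820068359375, 48.679176330566406), (298.5561828613281, 136.0009002685547), 67.49334716796875)
endblock 144 [0.5769 0.1866 0.0326]
((516.794921875, 187.5887908935547), (34.15935134887695, 195.78598022460938), 88.83024597167969)
endblock 178 [ 0.4756 -0.0786  0.0328]
((551.5360107421875, -84.39299774169922), (40.541526794433594, 240.73765563964844), 87.01740264892578)
```

View pics/crop.png

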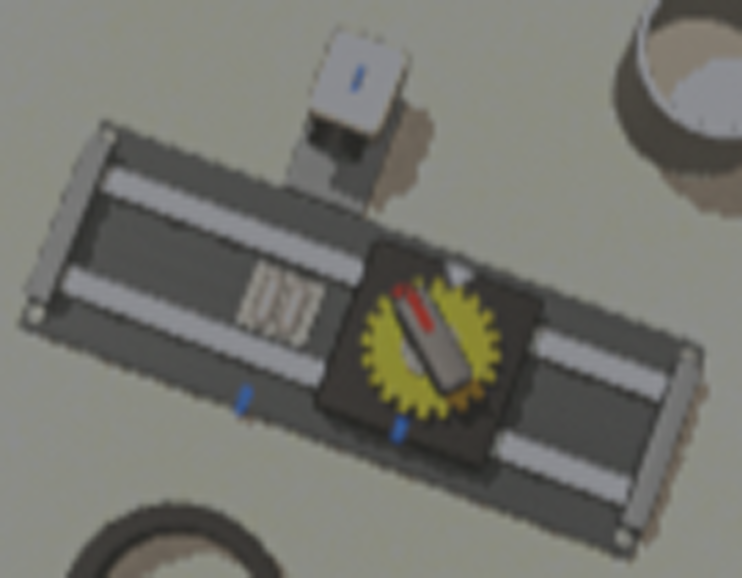

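The crop shows the red end of the wing at (405,290), the white arrow at (460,272), the bed's blue line at (245,400) and the carriage's blue line at (400,430).

- **Rail axes:** x points at about -22.3° and y at 67.7°.
- **Gear:** the wing points at about 28°, so the gear is at about +50°.
- **Slide:** about 71 mm.

I'll move above the wing now.

```bash
python3 -m creep '[{"x":55,"y":-25},{"x":55,"y":-25},{"x":55,"y":-25},{"x":55,"y":-25},{"x":55,"y":-25},{"x":28,"y":-53},{"x":28,"y":-53},{"x":28,"y":-53},{"x":28,"y":-53}]'; python3 -c "
from h import *
print(sense()['qpos'])"
```

```text
[ 1.26282881  0.53709481 -0.00447292  1.53874737  0.00261605  1.06731371
 -0.07123382]invalid input
```

```bash
python3 -m creep '[{"rx":0,"ry":0,"rz":0,"x":55,"y":-25,"z":0,"gripper":1},{"rx":0,"ry":0,"rz":0,"x":55,"y":-25,"z":0,"gripper":1},{"rx":0,"ry":0,"rz":0,"x":55,"y":-25,"z":0,"gripper":1},{"rx":0,"ry":0,"rz":0,"x":55,"y":-25,"z":0,"gripper":1},{"rx":0,"ry":0,"rz":0,"x":55,"y":-25,"z":0,"gripper":1},{"rx":0,"ry":0,"rz":0,"x":28,"y":-53,"z":0,"gripper":1},{"rx":0,"ry":0,"rz":0,"x":28,"y":-53,"z":0,"gripper":1},{"rx":0,"ry":0,"rz":0,"x":28,"y":-53,"z":0,"gripper":1}]'; python3 -c "
from h import *
print(sense()['qpos'])"
```

```text
t: 1.1
position: [0.4363, -0.2673, 0.25]
tool_rot: [0.993, 0.121, -0.0, -0.0]
wrist_force: [1.2, 0.1, 0.6]
gripper_width: 0.997
grip_force: 0.0
[ 0.58813864  0.30809458 -0.15283075  1.89377678  0.0569285   0.94424145
 -0.91981074]
```

```bash
python3 -m creep '[{"rx":0,"ry":0,"rz":0,"x":24,"y":-53,"z":10,"gripper":1},{"rx":0,"ry":0,"rz":0,"x":30,"y":-53,"z":10,"gripper":1},{"rx":0,"ry":0,"rz":0,"x":30,"y":-53,"z":10,"gripper":1},{"rx":0,"ry":0,"rz":0,"x":30,"y":-53,"z":20,"gripper":1},{"rx":0,"ry":0,"rz":0,"x":30,"y":-54,"z":20,"gripper":1},{"rx":0,"ry":0,"rz":-7,"x":0,"y":0,"z":0,"gripper":1},{"rx":0,"ry":0,"rz":-7,"x":0,"y":0,"z":0,"gripper":1},{"rx":0,"ry":0,"rz":0,"x":0,"y":0,"z":0,"gripper":0.2},{"rx":0,"ry":0,"rz":0,"x":0,"y":0,"z":0,"gripper":0.2}]'; python3 - <<'E'
from h import *
s=sense();print(s['qpos'])
c=camera("wrist");save("wr1.png",c["img"])
d=np.load("c0.npz")
# expected pixels of wing centre/red end/blue marks/arrow
T=c["camera_from_world"]
for n,p in dict(wing=(.512,.0255,.095),red=(.532,.036,.095),tail=(.492,.0147,.095),notch=(.4973,.109,.0095)).items():
    q=(T@np.r_[p,1])[:3]; th=np.arctan2(np.hypot(*q[:2]),q[2]); r=q[:2]/np.hypot(*q[:2])*th
    print(n,c["cx"]+c["fx"]*r[0],c["cy"]+c["fy"]*r[1])
E
```

```text
t: 2.22
position: [0.5112, 0.0194, 0.1815]
tool_rot: [0.971, 0.239, -0.0, 0.0]
wrist_force: [0.3, -0.3, -0.0]
gripper_width: 0.61
grip_force: 0.0
[ 0.13775653  0.41793978 -0.32685448  1.9458906   0.18163959  0.80609381
 -1.37668138]
wing 251.31663966688006 204.8995330648686
red 251.10278140518932 175.41253693667178
tail 251.90201032971612 232.6636580633277
notch 174.73277289573304 153.68062952607366
```

View pics/wr1.png

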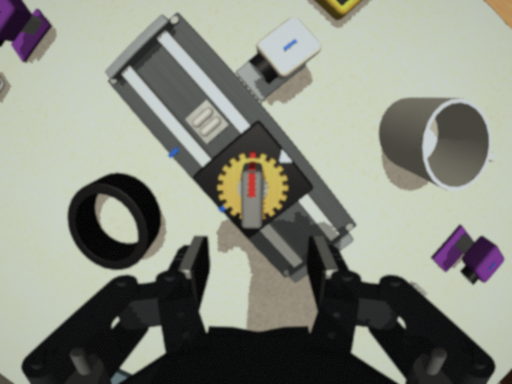

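The wrist view shows the wing upright at (252,168)–(251,228). That matches the prediction, so the tool is aligned with it. The station is at (289,48) and the notch's blue line at (174,153). I'll descend and grip.

```bash
python3 -m creep '[{"rx":0,"ry":0,"rz":0,"x":4,"y":-5,"z":30,"gripper":0.2},{"rx":0,"ry":0,"rz":0,"x":0,"y":0,"z":30,"gripper":0.2},{"rx":0,"ry":0,"rz":0,"x":0,"y":0,"z":20,"gripper":0.2},{"rx":0,"ry":0,"rz":0,"x":0,"y":0,"z":17,"gripper":0.2},{"rx":0,"ry":0,"rz":0,"x":0,"y":0,"z":0,"gripper":-1},{"rx":0,"ry":0,"rz":0,"x":0,"y":0,"z":0,"gripper":-1},{"rx":0,"ry":0,"rz":0,"x":0,"y":0,"z":0,"gripper":-1},{"rx":0,"ry":0,"rz":0,"x":0,"y":0,"z":0,"gripper":-1}]'
```

```text
t: 3.28
position: [0.513, 0.026, 0.0852]
tool_rot: [0.971, 0.241, 0.001, 0.0]
wrist_force: [-0.4, 0.3, 4.0]
gripper_width: 0.173
grip_force: 59.4
```

```bash
python3 -m creep '[{"rx":0,"ry":0,"rz":5,"x":0,"y":0,"z":0,"gripper":-1},{"rx":0,"ry":0,"rz":5,"x":0,"y":0,"z":0,"gripper":-1},{"rx":0,"ry":0,"rz":5,"x":0,"y":0,"z":0,"gripper":-1},{"rx":0,"ry":0,"rz":5,"x":0,"y":0,"z":0,"gripper":-1},{"rx":0,"ry":0,"rz":5,"x":0,"y":0,"z":0,"gripper":-1},{"rx":0,"ry":0,"rz":5,"x":0,"y":0,"z":0,"gripper":-1},{"rx":0,"ry":0,"rz":5,"x":0,"y":0,"z":0,"gripper":-1},{"rx":0,"ry":0,"rz":5,"x":0,"y":0,"z":0,"gripper":-1},{"rx":0,"ry":0,"rz":5,"x":0,"y":0,"z":0,"gripper":-1},{"rx":0,"ry":0,"rz":5,"x":0,"y":0,"z":0,"gripper":-1}]'; python3 -m creep '[{"rx":0,"ry":0,"rz":0,"x":0,"y":0,"z":0,"gripper":-1},{"rx":0,"ry":0,"rz":0,"x":0,"y":0,"z":0,"gripper":-1}]'; python3 - <<'E'
from h import *
s=sense();print(s['qpos'],s["moment"])
c=camera("wrist");save("wr2.png",cv2.resize(c["img"][60:320,80:430],None,fx=2,fy=2,interpolation=cv2.INTER_CUBIC))
b=camera("top");W=xyz(b);np.savez("c1.npz",top=b["img"],w=W,wr=c["img"],T=c["camera_from_world"],k=[c["fx"],c["fy"],c["cx"],c["cy"]])
E
```

```text
t: 4.53
position: [0.513, 0.026, 0.0852]
tool_rot: [0.981, -0.193, 0.001, -0.0]
wrist_force: [-0.8, -0.6, 3.5]
gripper_width: 0.178
grip_force: 59.7
t: 4.78
position: [0.513, 0.0261, 0.0852]
tool_rot: [0.982, -0.191, 0.001, -0.0]
wrist_force: [-0.7, -0.6, 5.9]
gripper_width: 0.175
grip_force: 60.0
[-0.09745932  0.56123559 -0.0517096   2.00205182  0.05046849  0.57829579
 -2.13883337] [-0.08309516  0.30676671 -0.02134639]
```

View pics/wr2.png

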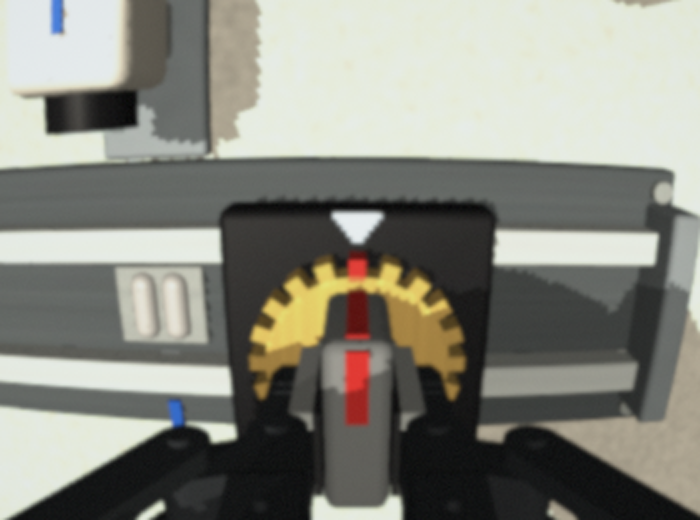

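In the wrist view the red tooth at (357,265) points straight at the white arrow at (357,225), and the notch's blue line is at (176,413). I'll start the slide along tool -y and re-measure the notch from this picture.

```bash
python3 -m creep '[{"rx":0,"ry":0,"rz":0,"x":0,"y":-5,"z":0,"gripper":-1},{"rx":0,"ry":0,"rz":0,"x":0,"y":-6,"z":0,"gripper":-1},{"rx":0,"ry":0,"rz":0,"x":0,"y":-7,"z":0,"gripper":-1},{"rx":0,"ry":0,"rz":0,"x":0,"y":-7,"z":0,"gripper":-1},{"rx":0,"ry":0,"rz":0,"x":0,"y":-7,"z":0,"gripper":-1},{"rx":0,"ry":0,"rz":0,"x":0,"y":-6,"z":0,"gripper":-1},{"rx":0,"ry":0,"rz":0,"x":0,"y":-6,"z":0,"gripper":-1},{"rx":0,"ry":0,"rz":0,"x":0,"y":-4,"z":0,"gripper":-1},{"rx":0,"ry":0,"rz":0,"x":0,"y":0,"z":0,"gripper":-1}]'; python3 - <<'E'
from h import *
d=np.load("c1.npz");T=np.linalg.inv(d["T"]);f,_,cx,cy=d["k"]
I=d["wr"].astype(int);m=(I[...,2]>I[...,0]+50);m[:255]=0;m[285:]=0;m[:,:150]=0;m[:,185:]=0
v,u=np.argwhere(m).mean(0);print(m.sum(),u,v)
r=np.array([u-cx,v-cy])/f;th=np.hypot(*r);ray=T[:3,:3]@np.r_[r/th*np.sin(th),np.cos(th)]
o=T[:3,3];p=o+ray*(.010-o[2])/ray[2];a=np.radians(-22.0)
x=np.array([np.cos(a),np.sin(a)]);y=np.array([-x[1],x[0]]);s0=np.array([.513,.0261])
print(p,"along",y@(p[:2]-s0),"across",x@(p[:2]-s0))
s=sense();q=s["position"][:2]-s0;print("now",y@q,x@q,"F",y@s["wrist_force"][:2],x@s["wrist_force"][:2])
E
```

```text
t: 6.0
position: [0.5314, 0.071, 0.0852]
tool_rot: [0.982, -0.191, 0.001, -0.0]
wrist_force: [-0.6, 0.1, 5.1]
gripper_width: 0.179
grip_force: 59.9
91 167.64835164835165 266.1208791208791
[0.49868816 0.11127831 0.01      ] along 0.07361463950900038 across -0.04517806447919106
now 0.048488238542320275 0.00026004299717619333 F -0.13261827083714595 -0.5908119377231815
```

```bash
cat > f.py <<'E'
from h import *
a=np.radians(-22.0);x=np.array([np.cos(a),np.sin(a)]);y=np.array([-x[1],x[0]])
s=sense();q=s["position"][:2]-[.513,.0261];print("along %.4f across %.4f Fy %.2f Fx %.2f"%(y@q,x@q,y@s["wrist_force"][:2],x@s["wrist_force"][:2]),s["moment"].round(2) if hasattr(s["moment"],"round") else s["moment"])
E
python3 -m creep '[{"rx":0,"ry":0,"rz":0,"x":0,"y":-4,"z":0,"gripper":-1},{"rx":0,"ry":0,"rz":0,"x":0,"y":-4,"z":0,"gripper":-1},{"rx":0,"ry":0,"rz":0,"x":0,"y":-4,"z":0,"gripper":-1}]' >/dev/null; python3 f.py
python3 -m creep '[{"rx":0,"ry":0,"rz":0,"x":0,"y":-2,"z":0,"gripper":-1}]' >/dev/null; python3 f.py
python3 -m creep '[{"rx":0,"ry":0,"rz":0,"x":0,"y":-2,"z":0,"gripper":-1}]' >/dev/null; python3 f.py
python3 -m creep '[{"rx":0,"ry":0,"rz":0,"x":0,"y":-2,"z":0,"gripper":-1}]' >/dev/null; python3 f.py
python3 -m creep '[{"rx":0,"ry":0,"rz":0,"x":0,"y":-1,"z":0,"gripper":-1}]' >/dev/null; python3 f.py
python3 -m creep '[{"rx":0,"ry":0,"rz":0,"x":0,"y":-1,"z":0,"gripper":-1}]' >/dev/null; python3 f.py
```

```text
along 0.0596 across 0.0003 Fy -3.51 Fx -0.68 [-0.85  0.43 -0.06]
along 0.0603 across 0.0003 Fy -7.48 Fx -1.51 [-1.29  0.74  0.03]
along 0.0612 across 0.0003 Fy -7.15 Fx -1.66 [-1.22  0.77 -0.02]
along 0.0638 across 0.0003 Fy -4.34 Fx -0.87 [-0.71  0.5   0.03]
along 0.0661 across 0.0003 Fy -1.18 Fx -1.09 [-0.28  0.22 -0.04]
along 0.0678 across 0.0004 Fy -0.39 Fx 0.13 [ 0.01  0.07 -0.09]
```

```bash

python3 -m creep '[{"rx":0,"ry":0,"rz":0,"x":0,"y":0,"z":0,"gripper":-1},{"rx":0,"ry":0,"rz":0,"x":0,"y":0,"z":0,"gripper":-1}]' >/dev/null; python3 f.py
python3 -m creep '[{"rx":0,"ry":0,"rz":0,"x":0,"y":-1,"z":0,"gripper":-1},{"rx":0,"ry":0,"rz":0,"x":0,"y":0,"z":0,"gripper":-1}]' >/dev/null; python3 f.py
python3 -m creep '[{"rx":0,"ry":0,"rz":0,"x":0,"y":-1,"z":0,"gripper":-1},{"rx":0,"ry":0,"rz":0,"x":0,"y":0,"z":0,"gripper":-1}]' >/dev/null; python3 f.py
python3 - <<'E'
from h import *
b=camera("top");W=xyz(b);I=b["img"].astype(int);R,G,B=I[...,0],I[...,1],I[...,2]
bl=(B>R+40)&(B>G+20);bl[:,:195]=0;bl[:,325:]=0;bl[:155]=0;bl[260:]=0
n,l,s,c=cv2.connectedComponentsWithStats(bl.astype(np.uint8))
for i in range(1,n): print(c[i],s[i,4],np.nanmedian(W[l==i],0).round(4))
c=camera("wrist");save("wr3.png",cv2.resize(c["img"][60:320,80:430],None,fx=2,fy=2,interpolation=cv2.INTER_CUBIC))
E
```

```text
along 0.0690 across 0.0004 Fy 2.08 Fx -0.44 [ 0.43 -0.15 -0.03]
along 0.0704 across 0.0003 Fy 4.32 Fx 0.15 [ 0.71 -0.31 -0.03]
along 0.0711 across 0.0004 Fy 3.24 Fx 0.09 [ 0.6 -0.2 -0. ]
```

View pics/wr3.png

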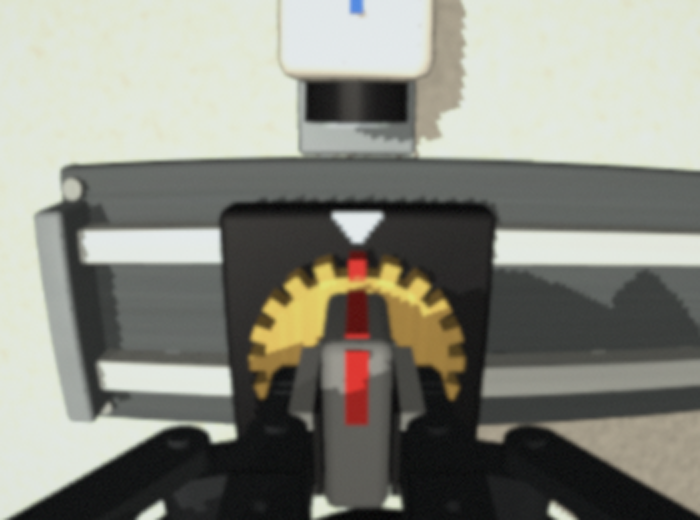

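The station's blue line at (356,5) lines up with the tooth at (357,265), and the ball is pulling the carriage ahead (+3 N), so the middle is a little further on.

```bash

for i in 1; do python3 -m creep '[{"rx":0,"ry":0,"rz":0,"x":0,"y":-1,"z":0,"gripper":-1},{"rx":0,"ry":0,"rz":0,"x":0,"y":0,"z":0,"gripper":-1}]' >/dev/null; python3 f.py; done
python3 -m creep '[{"rx":0,"ry":0,"rz":0,"x":0,"y":-1,"z":0,"gripper":-1},{"rx":0,"ry":0,"rz":0,"x":0,"y":0,"z":0,"gripper":-1}]' >/dev/null; python3 f.py
python3 -m creep '[{"rx":0,"ry":0,"rz":0,"x":0,"y":-1,"z":0,"gripper":-1},{"rx":0,"ry":0,"rz":0,"x":0,"y":0,"z":0,"gripper":-1}]' >/dev/null; python3 f.py
```

```text
along 0.0713 across 0.0004 Fy 2.37 Fx -0.40 [ 0.27 -0.04  0.04]
along 0.0716 across 0.0004 Fy 0.80 Fx -0.86 [0.05 0.17 0.04]
along 0.0718 across 0.0004 Fy -1.30 Fx -0.98 [-0.31  0.3   0.1 ]
```

```bash

python3 -m creep '[{"rx":0,"ry":0,"rz":0,"x":0,"y":-1,"z":0,"gripper":-1},{"rx":0,"ry":0,"rz":0,"x":0,"y":0,"z":0,"gripper":-1}]' >/dev/null; python3 f.py
python3 -m creep '[{"rx":0,"ry":0,"rz":0,"x":0,"y":-1,"z":0,"gripper":-1},{"rx":0,"ry":0,"rz":0,"x":0,"y":0,"z":0,"gripper":-1}]' >/dev/null; python3 f.py
python3 -m creep '[{"rx":0,"ry":0,"rz":0,"x":0,"y":1,"z":0,"gripper":-1},{"rx":0,"ry":0,"rz":0,"x":0,"y":0,"z":0,"gripper":-1}]' >/dev/null; python3 f.py
python3 -m creep '[{"rx":0,"ry":0,"rz":0,"x":0,"y":1,"z":0,"gripper":-1},{"rx":0,"ry":0,"rz":0,"x":0,"y":0,"z":0,"gripper":-1}]' >/dev/null; python3 f.py
```

```text
along 0.0721 across 0.0004 Fy -4.95 Fx -1.35 [-0.62  0.51 -0.01]
along 0.0723 across 0.0004 Fy -5.47 Fx -0.94 [-0.94  0.63  0.02]
along 0.0721 across 0.0004 Fy -3.35 Fx 0.18 [-0.61  0.47  0.02]
along 0.0719 across 0.0003 Fy -1.42 Fx -0.39 [-0.31  0.24 -0.01]
```

```bash

python3 -m creep '[{"rx":0,"ry":0,"rz":0,"x":0,"y":0.7,"z":0,"gripper":-1},{"rx":0,"ry":0,"rz":0,"x":0,"y":0,"z":0,"gripper":-1},{"rx":0,"ry":0,"rz":0,"x":0,"y":0,"z":0,"gripper":-1},{"rx":0,"ry":0,"rz":0,"x":0,"y":0,"z":0,"gripper":-1}]'; python3 f.py; python3 - <<'E'
from h import *
c=camera("top");W=xyz(c);I=c["img"]
save("top2.png",cv2.resize(I[140:260,195:330],None,fx=5,fy=5,interpolation=cv2.INTER_CUBIC))
E
```

```text
t: 10.1
position: [0.5402, 0.0924, 0.0852]
tool_rot: [0.981, -0.192, 0.0, 0.0]
wrist_force: [-0.1, -0.1, 9.3]
gripper_width: 0.175
grip_force: 60.5
along 0.0717 across 0.0004 Fy -0.12 Fx -0.06 [-0.11  0.14 -0.02]
```

View pics/top2.png

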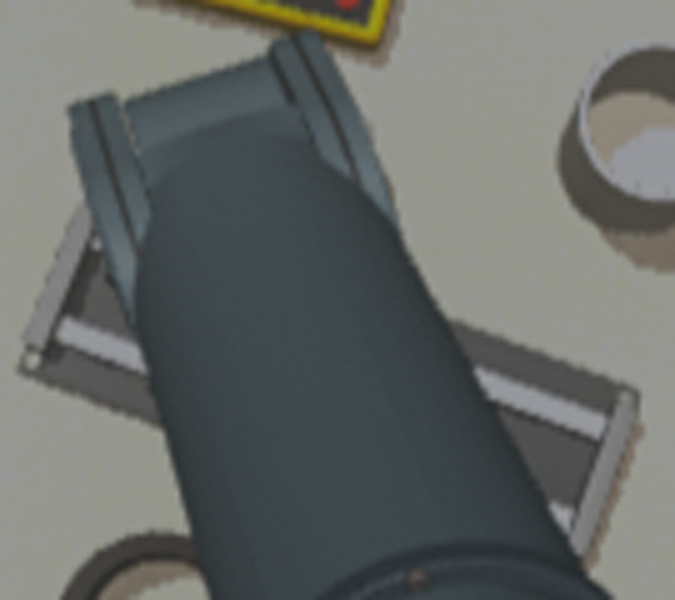

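The arm hides the slide from above at (300,350), and the mug, tape and meter look unmoved. The force profile and the wrist view both say the ball is seated, so I'm handing in.

```bash
python3 -c "
from workcell import job_done
print(job_done())"
```

```text
the job is handed in; nothing more can be done
None
```

I handed the job in with the red tooth on the white mark and the wing still gripped at about 60 N. By feel and in the wrist view, the ball is seated in the notch; no verdict came back.

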